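# Plug-gauge syringe collars and sort them into bays

## Robot

A 6-joint arm with a two-finger parallel gripper is mounted at the origin on the work surface. World frame = base frame: x ahead of the robot, y to its left, z up, the work surface at z = 0. Lengths are in m, angles in degrees, forces in N, time in s.
With the tool pointing down it reaches from about 0.375 to 0.9 m from the base axis. Payload 3.1 kg.
Tool frame: the origin (TCP) lies on the centre line of the jaws, within the pads' length; the fingertips stand 25 mm ahead of it and the grasp point (between the pads) lies 6 mm ahead of it; z points along the fingers, y is the line along which they close (so a half turn about z gives the same grasp; the last joint's range is limited). The gripper opens to 87 mm and grips with 3 to 60 N. Pads are 19 mm wide; open, the fingers measure 117 mm over their backs; the gripper's body (75 mm by 190 mm) begins 51 mm behind the grasp point.
Start: joints at [64.83, 30.224, 82.088, -0, 67.689, -10.227], TCP at [0.161, 0.604, 0.248] pointing down, gripper open.
Joint ranges: [-176.69, 176.69], [-43.24, 126.21], [12.49, 139.97], [-82, 262], [0, 151.66], [-163.58, 163.58]. Speed limits (degrees/s): [159.86, 159.86, 180, 180, 180, 180].

## Interface

Orientations are given as a 3x3 rotation matrix whose columns are the frame's x, y, z axes.
In Python, from rig import bot, cams, models gives the robot as it stands. The module is installed in compiled form; this text tells all that it offers.
- The arm moves only by the shell command python3 -m handwheel 'ROWS' [OPENING]. ROWS is JSON, a list of rows, each a list of 6 numbers: the shift along the world's x, y, z each as a share of 1 m, from -1 to 1, then the turn, a rotation vector about the world's x, y, z each as a share of 2 rad, from -1 to 1. In form: [[dx, dy, dz, wx, wy, wz], ...]. A call has exactly 8 rows; each row is the pose to reach, as a shift and turn from the pose commanded when the call began; what a row does not reach only later rows make up. A row lasts 1/12 s, in which the tool goes at most 41.7 mm and 7.16 degrees, less where a joint would pass 70% of its speed; a pose out of reach is approached as far as the arm can. A call with a number of a shift or a turn outside -1 to 1 is refused whole. A call with a gripper value outside its range is refused whole. OPENING is the opening, from -1 (shut) to 1 (fully open), so that 0 is half open, set as the call begins (- or left out, the last holds). The fingers move at their own pace and stop on an object; the grip force is fixed at half the most. Time passes only in rows, so rows that repeat a pose let the fingers close, or fill a call up. It gives the time, the measured TCP pose, the force, the opening and the grip force at its end, in the units of the state.
- bot.read_state(): the state, without advancing time (a new reading comes with each control period).
- cams.capture(name): name is "scene" or "side" or "wrist"; returns (picture, depth): 384x512x3 uint8, blue, green, red; 384x512 float32, m along the optical axis (not along the pixel's ray), 0 where there is no reading.
- cams.calibration(name): a dict with "mtx" (3x3 intrinsics, pixels), "R" (3x3) and "t" (3): a world point X has camera coordinates R X + t; the wrist camera has in their place "tool_from_camera" (4x4, takes a point from camera to tool coordinates, whose origin is the TCP and whose axes are the flange's). Camera axes: x right, y down, z forward; pixel columns grow to the right and rows downward; lengths in m; the calibration is good to about 2 mm. The wrist camera is an equidistant fisheye: a pixel r from the principal point sees the ray r / f radians off the axis. A picture is of the moment at which its call begins: read the wrist's pose just before it. calibration takes no time and is no camera call.
- bot.hand_in(): hands the job in; it is judged then, once.
Trained networks look in the newest picture that a camera, given by its name, has taken for a name from the list of things; names that differ only in an ending like _2 or _b are one class to them, and where a whole thing is asked for, a point or a joint stands for the part that bears it (a point fixed in the world has none). Each returns a list of dicts, best first, with "conf" (0 to 1); they miss things now and then, are a little off and sometimes report something else, mostly with a low value. They report only what shows in the picture. A call takes as long as a camera call. They do not tell look-alikes from the thing itself.
- models.spot_in(query, camera): "position" ([column, row] in pixels, amid what is visible of it).
- models.tip_of(query, camera): "position" ([column, row] in pixels: a listed point, or the origin of a listed thing).
The state is a dict: "time_s": time; "joint_positions": joint angles; "qvel": joint speeds; "tau": joint torques, N m; "position": TCP position; "tcp_rot": TCP orientation; "force": force on the tool from outside, world axes, zero at the start; "moment": the same for the moment, N m; "opening": opening from 0.0 (shut) to 1.0 (fully open); "grasp_force": force on a finger pad.
Only numpy, scipy, OpenCV 4.12 (cv2) and the standard library are available. Lean on these libraries where they do the work, as an engineer would, in place of code of your own. Each camera call takes 0.05 s, during which the arm holds its last target. There are 200 camera calls.

## Task

Take the orange-handled plug gauge from its stand and try it in the bore of each of the three syringe collars, gently pressing the white follower down until it stops. With the gauge alone, never touching a collar with the gripper or arm, slide each collar that the gauge passes wholly into the green bay and the one it does not pass wholly into the red bay, keeping them upright on the bench. Finally stand the gauge back fully home in its stand and let go, leaving the bottle, mouse and mortar where they are.

Things in the scene. Friction and masses are not known exactly. Their poses are not given: they have to be found in the camera images.
- collar_a: a round aluminium syringe collar standing loose on the bench, 38 mm high: a body of 36 mm diameter on a blue foot flange of 50 mm diameter and 5 mm height, about 0.16 kg (varies); origin at the centre of its underside, z up along the bore. Blind bore of 20 mm diameter, open at the top, with a white follower disc inside. The three collars look exactly alike; which one is blocked changes every time and cannot be seen or read beforehand.
- follower_a (a joint): how far the white follower disc inside collar_a has been pushed down, in m. At 0 (start) its upper face lies 14 mm below the collar's rim (24 mm above the bench). Friction of 1.5 N holds it, and it stays where it is left. In a sound collar the gauge passes: the follower goes down 14 mm (gauge tip 28 mm below the rim, 10 mm above the bench) before it meets a hard stop. In the blocked collar it meets the hard stop after 6 mm (tip 20 mm below the rim, 18 mm above the bench).
- collar_b: a round aluminium syringe collar standing loose on the bench, 38 mm high: a body of 36 mm diameter on a blue foot flange of 50 mm diameter and 5 mm height, about 0.16 kg (varies); origin at the centre of its underside, z up along the bore. Blind bore of 20 mm diameter, open at the top, with a white follower disc inside. The three collars look exactly alike; which one is blocked changes every time and cannot be seen or read beforehand.
- follower_b (a joint): how far the white follower disc inside collar_b has been pushed down, in m. At 0 (start) its upper face lies 14 mm below the collar's rim (24 mm above the bench). Friction of 1.5 N holds it, and it stays where it is left. In a sound collar the gauge passes: the follower goes down 14 mm (gauge tip 28 mm below the rim, 10 mm above the bench) before it meets a hard stop. In the blocked collar it meets the hard stop after 6 mm (tip 20 mm below the rim, 18 mm above the bench).
- collar_c: a round aluminium syringe collar standing loose on the bench, 38 mm high: a body of 36 mm diameter on a blue foot flange of 50 mm diameter and 5 mm height, about 0.16 kg (varies); origin at the centre of its underside, z up along the bore. Blind bore of 20 mm diameter, open at the top, with a white follower disc inside. The three collars look exactly alike; which one is blocked changes every time and cannot be seen or read beforehand.
- follower_c (a joint): how far the white follower disc inside collar_c has been pushed down, in m. At 0 (start) its upper face lies 14 mm below the collar's rim (24 mm above the bench). Friction of 1.5 N holds it, and it stays where it is left. In a sound collar the gauge passes: the follower goes down 14 mm (gauge tip 28 mm below the rim, 10 mm above the bench) before it meets a hard stop. In the blocked collar it meets the hard stop after 6 mm (tip 20 mm below the rim, 18 mm above the bench).
- gauge: plug gauge: steel pin of 16 mm diameter and 38 mm length with a 2 mm bevelled tip, then a steel flange of 32 mm diameter and 6 mm thickness, then an orange round handle of 24 mm diameter and 60 mm length (104 mm in all, 0.14 kg). Origin at the centre of the pin's tip, z towards the handle: flange from 38 to 44 mm, handle from 44 to 104 mm. It starts upright in the stand, tip 7 mm above the bench, the flange resting on the stand's top.
- stand: fixed grey block, 60 x 60 x 45 mm high, with an upright through hole of 22 mm diameter in its centre that holds the gauge; origin at the centre of its underside.
- bay_green: fixed green bay for collars that the gauge passes: an area of bench 84 mm (x) by 140 mm (y), painted green, with no step at its edge, with rails 22 mm high and 6 mm thick on its far (+x) and both y sides; open on the side towards the robot (-x). Origin at the centre of the area on the bench; axes as the world's.
- bay_red: fixed red bay for the collar that the gauge does not pass: an area of bench 84 mm (x) by 140 mm (y), painted red, with no step at its edge, with rails 22 mm high and 6 mm thick on its far (+x) and both y sides; open on the side towards the robot (-x). Origin at the centre of the area on the bench; axes as the world's.
- bottle: bystander: closed amber bottle, 52 mm diameter, 130 mm high, loose; origin at the centre of its underside.
- mouse: bystander: computer mouse, 105 mm (its x) by 60 mm by 34 mm high, loose; origin at the centre of its underside.
- mortar: bystander: white ceramic mortar bowl, rim diameter 90 mm, 45 mm high, loose; origin at the centre of its underside.
- stage: fixed translation stage, 90 x 90 mm base, 90 mm high, with a 34 mm knob sticking out 18 mm at its -y side; origin at the centre of its underside.
Not all that is in view belongs to the job. What is shaped like the collar_c but pink is not meant. What is shaped like the collar_b but yellow is not meant.

How it is judged (in metres and radians):
At the end, for the whole second after the job is handed in: Two sound collars in the green bay, follower down over 11.5 mm; the blocked one in the red bay, follower down 3 to 9.5 mm; each flat, at rest, wholly past the bay's open edge. Gauge upright in its stand: within 6 mm of centre, tip under 10 mm above the bench, tilt under 0.12 rad ((((value of joint follower_a between 0.003 and 0.0095 m and x of collar_a in the frame of bay_red between -0.02 and 0.035 m and y of collar_a in the frame of bay_red between -0.055 and 0.055 m) and (value of joint follower_b above 0.0115 m and x of collar_b in the frame of bay_green between -0.02 and 0.035 m and y of collar_b in the frame of bay_green between -0.055 and 0.055 m) and (value of joint follower_c above 0.0115 m and x of collar_c in the frame of bay_green between -0.02 and 0.035 m and y of collar_c in the frame of bay_green between -0.055 and 0.055 m)) or ((value of joint follower_a above 0.0115 m and x of collar_a in the frame of bay_green between -0.02 and 0.035 m and y of collar_a in the frame of bay_green between -0.055 and 0.055 m) and (value of joint follower_b between 0.003 and 0.0095 m and x of collar_b in the frame of bay_red between -0.02 and 0.035 m and y of collar_b in the frame of bay_red between -0.055 and 0.055 m) and (value of joint follower_c above 0.0115 m and x of collar_c in the frame of bay_green between -0.02 and 0.035 m and y of collar_c in the frame of bay_green between -0.055 and 0.055 m)) or ((value of joint follower_a above 0.0115 m and x of collar_a in the frame of bay_green between -0.02 and 0.035 m and y of collar_a in the frame of bay_green between -0.055 and 0.055 m) and (value of joint follower_b above 0.0115 m and x of collar_b in the frame of bay_green between -0.02 and 0.035 m and y of collar_b in the frame of bay_green between -0.055 and 0.055 m) and (value of joint follower_c between 0.003 and 0.0095 m and x of collar_c in the frame of bay_red between -0.02 and 0.035 m and y of collar_c in the frame of bay_red between -0.055 and 0.055 m))) and angle between each of collar_a, collar_b, collar_c's own z axis and vertical below 0.1 rad and height (world z) of each of collar_a, collar_b, collar_c, gauge below 0.01 m and linear speed of each of collar_a, collar_b, collar_c below 0.02 m/s and horizontal distance between gauge and stand below 0.006 m and angle between gauge's own z axis and vertical below 0.12 rad and linear speed of gauge below 0.03 m/s); the robot touches nothing.
It fails at once if the bottle, mouse or mortar is moved more than 15 mm (distance of any of bottle, mouse, mortar from where it was at the start of the episode above 0.015 m).
It fails at once if the robot itself touches a collar (contact force between any of the fingers, the arm and collar_a above 1 N or contact force between any of the fingers, the arm and collar_b above 1 N or contact force between any of the fingers, the arm and collar_c above 1 N).
It fails at once if a collar is tipped by more than 0.35 rad (angle between any of collar_a, collar_b, collar_c's own z axis and vertical above 0.35 rad).
It fails at once if a collar is lifted more than 15 mm off the bench (height (world z) of any of collar_a, collar_b, collar_c above 0.015 m).
It fails at once if the gauge is forced into a collar with more than 80 N (contact force between gauge and collar_a above 80 N or contact force between gauge and collar_b above 80 N or contact force between gauge and collar_c above 80 N).
It also fails if it takes over 72 s, if anything falls off the work surface, if the arm or the gripper's body presses on something with over 40 N, if the wrist force passes 120 N, or if a joint passes its speed limit or range.

## Working session

There is one attempt and no reset: what is moved stays moved. The work goes in short steps, Python scripts to look and compute and a shell command to move; the robot and the scene stay as the last step left them, time stands still between calls to the robot, and variables do not carry over. Pictures are saved under pics/ and viewed, at most 10 in all, crops included, and the job is handed in when it is done.

```bash
mkdir -p pics; cat > h.py <<'E'
import numpy as np, cv2
from rig import bot, cams, models
def world(cam, uv, depth, win=2):
    c=cams.calibration(cam); K=np.array(c["mtx"]); u,v=uv
    p=depth[int(v)-win:int(v)+win+1,int(u)-win:int(u)+win+1]; z=np.median(p[p>0])
    x=np.linalg.inv(K)@np.array([u,v,1])*z
    return np.array(c["R"]).T@(x-np.array(c["t"]))
def onplane(cam, uv, h):
    c=cams.calibration(cam); R=np.array(c["R"]);t=np.array(c["t"])
    d=R.T@np.linalg.inv(np.array(c["mtx"]))@np.array([uv[0],uv[1],1]); o=-R.T@t
    return o+d*(h-o[2])/d[2]
def cloud(cam, depth):
    c=cams.calibration(cam); K=np.array(c["mtx"])
    v,u=np.mgrid[0:depth.shape[0],0:depth.shape[1]]
    x=np.stack([(u-K[0,2])/K[0,0]*depth,(v-K[1,2])/K[1,1]*depth,depth],-1)
    return (x-np.array(c["t"]))@np.array(c["R"])
E
python3 - <<'E'
from h import *
s=bot.read_state(); print(s["time_s"],s["position"],s["tcp_rot"],s["opening"])
for c in ["scene","side"]:
    im,d=cams.capture(c); cv2.imwrite(f"pics/{c}0.png",im); np.save(f"{c}0.npy",d)
    cal=cams.calibration(c); print(c,-np.array(cal["R"]).T@np.array(cal["t"]))
    for q in ["collar_a","gauge","stand","bay_green","bay_red","bottle","mouse","mortar","stage"]:
        for r in models.spot_in(q,c)[:4]:
            if r["conf"]>.2: print(c,q,np.round(r["position"]),round(r["conf"],2),world(c,r["position"],d).round(3))
E
```

```text
0.0 [0.16083921 0.60325248 0.2465917 ] [[-9.66177844e-01  2.57875050e-01 -9.12348404e-04]
 [ 2.57876374e-01  9.66176016e-01 -1.91898104e-03]
 [ 3.86631815e-04 -2.08935006e-03 -9.99997743e-01]] 1.001143933149675
scene [1.37881066 0.58111204 0.70939769]
scene collar_a [288. 187.] 0.83 [0.46  0.033 0.031]
scene collar_a [223. 160.] 0.78 [ 0.442 -0.203  0.027]
scene collar_a [335. 185.] 0.59 [0.359 0.12  0.016]
scene collar_a [297. 171.] 0.5 [0.365 0.003 0.026]
scene gauge [412. 209.] 0.87 [0.445 0.355 0.082]
scene stand [409. 229.] 0.55 [0.463 0.363 0.039]
scene stand [192. 148.] 0.24 [ 0.424 -0.344  0.018]
scene bay_green [327. 258.] 0.97 [0.619 0.237 0.   ]
scene bay_green [218. 162.] 0.22 [ 0.455 -0.212  0.026]
scene bay_red [165. 188.] 0.56 [ 0.623 -0.265  0.002]
scene bottle [278. 204.] 0.72 [0.596 0.09  0.076]
scene bottle [413. 209.] 0.68 [0.443 0.357 0.082]
scene mouse [220. 205.] 0.6 [ 0.63  -0.062  0.031]
scene mouse [218. 160.] 0.46 [ 0.453 -0.211  0.031]
scene mortar [192. 147.] 0.7 [ 0.419 -0.346  0.019]
scene mortar [197. 239.] 0.39 [0.815 0.028 0.086]
scene stage [199. 241.] 0.7 [0.815 0.035 0.082]
side [ 0.2156969  -0.75696137  0.77126602]
side collar_a [250. 298.] 0.91 [ 0.43  -0.237  0.032]
side collar_a [218. 221.] 0.83 [0.447 0.006 0.026]
side collar_a [191. 187.] 0.72 [0.425 0.152 0.031]
side collar_a [208. 285.] 0.58 [ 0.367 -0.161  0.016]
side gauge [171. 134.] 0.46 [0.429 0.337 0.08 ]
side stand [174. 150.] 0.79 [0.429 0.318 0.038]
side bay_green [246. 156.] 0.57 [ 0.628  0.269 -0.002]
side bay_red [336. 288.] 0.84 [ 0.617 -0.261 -0.   ]
side bottle [258. 185.] 0.77 [0.569 0.044 0.072]
side mouse [295. 228.] 0.77 [ 0.606 -0.091  0.031]
side mortar [275. 332.] 0.71 [ 0.449 -0.316  0.012]
side stage [337. 184.] 0.76 [ 0.738 -0.045  0.086]
```

```bash
python3 - <<'E'
import cv2,numpy as np
a=cv2.imread("pics/scene0.png");b=cv2.imread("pics/side0.png")
cv2.imwrite("pics/s1.png",cv2.resize(a[110:300,100:450],None,fx=2.2,fy=2.2,interpolation=cv2.INTER_CUBIC)); cv2.imwrite("pics/s2.png",cv2.resize(b[90:370,120:420],None,fx=2.1,fy=2.1,interpolation=cv2.INTER_CUBIC))
E
```

```text
(no output)
```

View pics/s1.png

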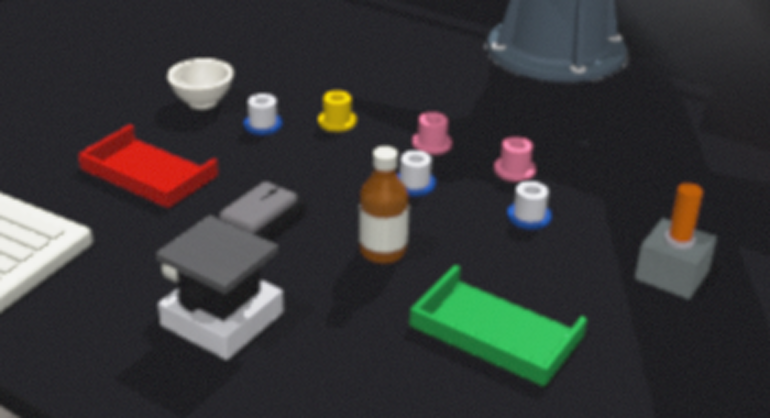

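View pics/s2.png

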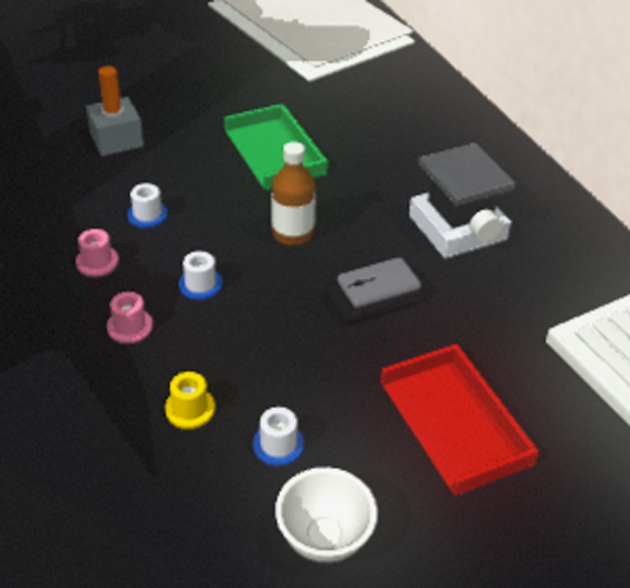

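The three targets are the collars with a blue foot and aluminium body, at scene px (219,161), (289,188) and (341,203), or side px (253,297), (215,220) and (190,188). The look-alikes are the yellow collar at scene (253,160) and the pink ones at (297,171) and (335,182). The gauge is at scene (412,209), and the bottle has a similar amber tint at (275,205). Next I'll get precise positions from the clouds and a close crop of the gauge.

```bash
python3 - <<'E'
from h import *
ap=dict(c1=(.43,.16),c2=(.447,.018),c3=(.443,-.222))
for c in ["scene","side"]:
    im=cv2.imread(f"pics/{c}0.png"); d=np.load(f"{c}0.npy"); P=cloud(c,d); hsv=cv2.cvtColor(im,cv2.COLOR_BGR2HSV)
    ok=d>0
    for k,a in ap.items():
        near=ok&(np.hypot(P[...,0]-a[0],P[...,1]-a[1])<.045)
        m=near&(hsv[...,1]<70)&(hsv[...,2]>90)&(P[...,2]>.034)
        q=P[m]; v,u=np.nonzero(m)
        # rim ellipse centre from pixel hull onto plane z=.038
        if len(q)<5: print(c,k,len(q)); continue
        hull=np.array([onplane(c,(x,y),.038)[:2] for x,y in zip(u,v)],np.float32)
        cc,r=cv2.minEnclosingCircle(hull)
        b=near&(hsv[...,0]>100)&(hsv[...,0]<130)&(hsv[...,1]>120)&(hsv[...,2]>50)
        v,u=np.nonzero(b); hb=np.array([onplane(c,(x,y),.004)[:2] for x,y in zip(u,v)],np.float32)
        cb,rb=cv2.minEnclosingCircle(hb)
        print(c,k,len(q),np.round(cc,4),round(r,4),"blue",np.round(cb,4),round(rb,4),q[:,2].max().round(3))
    # gauge handle: orange
    m=ok&(hsv[...,0]<15)&(hsv[...,1]>150)&(np.hypot(P[...,0]-.45,P[...,1]-.345)<.06)
    q=P[m]; t=q[q[:,2]>.108]; print(c,"handle",q.mean(0).round(4),"zmax",q[:,2].max().round(3),"top",t.mean(0).round(4),len(t))
    for nm,a,lo,hi in (("green",(.62,.25),45,80),("red",(.62,-.265),0,180)):
        n=ok&(np.abs(P[...,0]-a[0])<.08)&(np.abs(P[...,1]-a[1])<.11)&(hsv[...,1]>120)&(hsv[...,2]>60)
        n&=((hsv[...,0]>lo)&(hsv[...,0]<hi)) if nm=="green" else ((hsv[...,0]<6)|(hsv[...,0]>172))
        q=P[n]; print(c,nm,[np.percentile(q[:,i],[.5,99.5]).round(3) for i in (0,1,2)])
    m=ok&(np.abs(P[...,0]-.45)<.06)&(np.abs(P[...,1]-.345)<.06)&(abs(P[...,2]-.045)<.003); q=P[m]; print("standtop",[np.percentile(q[:,i],[1,99]).round(4) for i in (0,1)])
    m=ok&(np.abs(P[...,0]-.58)<.06)&(np.abs(P[...,1]-.065)<.06)&(abs(P[...,2]-.125)<.006); print("bottle",P[m].mean(0))
im=cv2.imread("pics/scene0.png"); cv2.imwrite("pics/g.png",cv2.resize(im[175:260,370:450],None,fx=5,fy=5))
E
```

```text
scene c1 84 [0.4295 0.1742] 0.0202 blue [0.4289 0.1727] 0.0304 0.042
scene c2 72 [0.449  0.0266] 0.0206 blue [0.4483 0.0394] 0.0268 0.042
scene c3 62 [ 0.4447 -0.2174] 0.0224 blue [ 0.4429 -0.2189] 0.0311 0.042
scene handle [0.4422 0.3517 0.0887] zmax 0.114 top [0.4373 0.3499 0.1111] 60
scene green [array([0.568, 0.675]), array([0.148, 0.314]), array([-0.002,  0.025])]
scene red [array([0.545, 0.663]), array([-0.373, -0.185]), array([-0.002,  0.025])]
standtop [array([0.4053, 0.4675]), array([0.3196, 0.3795])]
bottle [0.58711575 0.07116329 0.12698161]
side c1 70 [0.424  0.1655] 0.0199 blue [0.4248 0.1649] 0.0275 0.04
side c2 92 [0.4453 0.0198] 0.0193 blue [0.4444 0.0186] 0.0274 0.04
side c3 147 [ 0.4387 -0.2255] 0.019 blue [ 0.4387 -0.2255] 0.0264 0.04
side handle [0.4323 0.3409 0.0857] zmax 0.112 top [0.4335 0.3468 0.1097] 29
side green [array([0.581, 0.685]), array([0.158, 0.314]), array([-0.004,  0.023])]
side red [array([0.569, 0.674]), array([-0.343, -0.186]), array([-0.003,  0.023])]
standtop [array([0.4037, 0.463 ]), array([0.3155, 0.3771])]
bottle [0.57995304 0.06333359 0.12657522]
```

View pics/g.png

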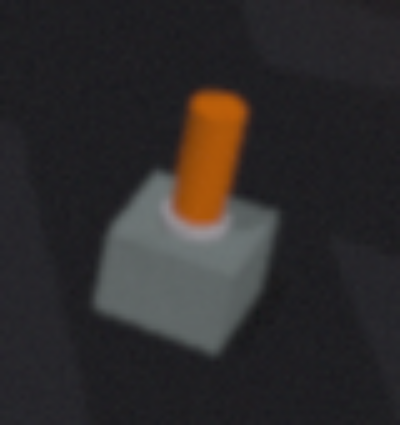

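The crop confirms the gauge: an orange handle with a steel flange on the grey stand, handle top at scene (413,195). I'll move above it and refine from the wrist.

```bash
python3 -m handwheel '[[0.034,-0.032,0,0,0,0],[0.068,-0.064,0,0,0,0],[0.102,-0.096,0,0,0,0],[0.136,-0.128,0,0,0,0],[0.17,-0.16,0,0,0,0],[0.204,-0.192,0,0,0,0],[0.238,-0.224,0,0,0,0],[0.26,-0.245,0,0,0,0]]' 1
python3 -m handwheel '[[0.008,-0.006,0,0,0,0],[0.014,-0.01,0,0,0,0],[0.014,-0.01,0,0,0,0],[0.014,-0.01,0,0,0,0],[0.014,-0.01,0,0,0,0],[0.014,-0.01,0,0,0,0],[0.014,-0.01,0,0,0,0],[0.014,-0.01,0,0,0,0]]'
cat >> h.py <<'E'
def wray(uv):
    c=cams.calibration("wrist");K=np.array(c["mtx"]);x=(uv[0]-K[0,2])/K[0,0];y=(uv[1]-K[1,2])/K[1,1]
    th=np.hypot(x,y);s=np.sin(th)/th if th>1e-9 else 1
    return np.array([x*s,y*s,np.cos(th)])
def wcap(name=None):
    s=bot.read_state(); im,d=cams.capture("wrist")
    if name: cv2.imwrite(name,im)
    T=np.array(cams.calibration("wrist")["tool_from_camera"]); W=np.eye(4);W[:3,:3]=s["tcp_rot"];W[:3,3]=s["position"]
    return im,d,W@T,s
def wcloud(d,M):
    c=cams.calibration("wrist");K=np.array(c["mtx"]);v,u=np.mgrid[0:d.shape[0],0:d.shape[1]]
    x=(u-K[0,2])/K[0,0];y=(v-K[1,2])/K[1,1];th=np.hypot(x,y)+1e-9
    k=np.tan(np.minimum(th,1.5))/th
    return np.stack([x*k*d,y*k*d,d],-1)@M[:3,:3].T+M[:3,3]
def wplane(uv,M,h):
    r=M[:3,:3]@wray(uv); return M[:3,3]+r*(h-M[2,3])/r[2]
E
python3 - <<'E'
from h import *
im,d,M,s=wcap("pics/w1.png"); print(s["position"],M.round(3),cams.calibration("wrist")["mtx"])
P=wcloud(d,M); hsv=cv2.cvtColor(im,cv2.COLOR_BGR2HSV)
m=(d>0)&(hsv[...,0]<15)&(hsv[...,1]>150)&(hsv[...,2]>80); q=P[m]; print(len(q),q.mean(0),q[:,2].max())
t=q[q[:,2]>q[:,2].max()-.006]; print(t.mean(0),t.min(0),t.max(0))
E
```

```text
time_s: 1.67
position: [0.405, 0.3738, 0.2478]
tcp_rot: [[-0.966, 0.258, 0.0], [0.258, 0.966, 0.0], [-0.0, 0.0, -1.0]]
force: [0.7, -0.4, 0.5]
opening: 1.001
grasp_force: 0.0
time_s: 2.33
position: [0.4169, 0.366, 0.2476]
tcp_rot: [[-0.967, 0.256, -0.0], [0.256, 0.967, -0.0], [0.0, -0.0, -1.0]]
force: [0.2, 0.6, -0.4]
opening: 1.002
grasp_force: 0.0
[0.41689456 0.36604427 0.24757323] [[ 0.257  0.927  0.273  0.341]
 [ 0.966 -0.246 -0.073  0.386]
 [-0.     0.282 -0.959  0.384]
 [ 0.     0.     0.     1.   ]] [[297.31863964   0.         257.98202408]
 [  0.         297.31863964 190.14709949]
 [  0.           0.           1.        ]]
285 [0.42723682 0.35254134 0.08076929] 0.11044334816841456
[0.42852097 0.35001993 0.10661169] [0.4231601  0.3423515  0.10449922] [0.44653855 0.35846543 0.11044335]
```

View pics/w1.png

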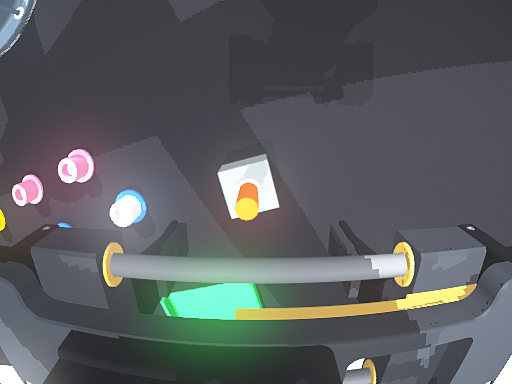

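```bash
cat >> h.py <<'E'
def blob(m,near,rad):
    v,u=np.nonzero(m); k=np.hypot(u-near[0],v-near[1])<rad; return u[k],v[k]
def circ(im,M,near,h,rad,sel):
    """centre of min enclosing circle, on plane h, of selected pixels"""
    u,v=blob(sel,near,rad); p=np.array([wplane((a,b),M,h)[:2] for a,b in zip(u,v)],np.float32)
    c,r=cv2.minEnclosingCircle(p); return np.array(c),r,len(u)
E
python3 - <<'E'
from h import *
im,d,M,s=wcap(); P=wcloud(d,M); hsv=cv2.cvtColor(im,cv2.COLOR_BGR2HSV)
print("pix top",wplane((247,209),M,.111))
or_=(hsv[...,0]<22)&(hsv[...,1]>130)&(hsv[...,2]>230); print("top",circ(im,M,(247,209),.111,16,or_))
print("depth around top",P[203:215:4,243:252:4].reshape(-1,3).round(3))
print("c1 depthz",P[206:216:3,120:131:3,2].round(3))
blue=(hsv[...,0]>95)&(hsv[...,0]<125)&(hsv[...,1]>120); print("c1 foot",circ(im,M,(128,208),.004,25,blue))
print("c1 top", wplane((125,211),M,.038))
t=(d>0)&(abs(P[...,2]-.045)<.003)&(np.hypot(P[...,0]-.435,P[...,1]-.348)<.06); q=P[t]; print("stand",cv2.minAreaRect(q[:,:2].astype(np.float32)))
E
```

```text
pix top [0.43503647 0.35033087 0.111     ]
top (array([0.43272489, 0.35109976]), 0.014035633765161037, 118)
depth around top [[0.428 0.348 0.11 ]
 [0.429 0.352 0.111]
 [0.43  0.356 0.11 ]
 [0.432 0.347 0.11 ]
 [0.433 0.351 0.11 ]
 [0.434 0.355 0.11 ]
 [0.437 0.346 0.109]
 [0.437 0.35  0.11 ]
 [0.438 0.353 0.11 ]]
c1 depthz [[0.037 0.037 0.038 0.033]
 [0.022 0.023 0.036 0.037]
 [0.023 0.023 0.024 0.038]
 [0.025 0.022 0.022 0.038]]
c1 foot (array([0.42496291, 0.17295197]), 0.02589707262814045, 242)
c1 top [0.42241622 0.18128114 0.038     ]
stand ((0.4348970055580139, 0.3494531214237213), (0.05923381820321083, 0.060824550688266754), 89.90943145751953)
```

```bash
python3 -m handwheel '[[0.01,-0.009,-0.02,0,0,0],[0.018,-0.0165,-0.05,0,0,0],[0.018,-0.0165,-0.08,0,0,0],[0.018,-0.0165,-0.11,0,0,0],[0.018,-0.0165,-0.135,0,0,0],[0.018,-0.0165,-0.15,0,0,0],[0.018,-0.0165,-0.158,0,0,0],[0.018,-0.0165,-0.158,0,0,0]]' | head -2
python3 -m handwheel '[[0,0,0,0,0,0],[0,0,0,0,0,0],[0,0,0,0,0,0],[0,0,0,0,0,0],[0,0,0,0,0,0],[0,0,0,0,0,0],[0,0,0,0,0,0],[0,0,0,0,0,0]]' -1
```

```text
time_s: 3.1
position: [0.4348, 0.3484, 0.0878]
time_s: 3.77
position: [0.4358, 0.3488, 0.0897]
tcp_rot: [[-0.966, 0.258, 0.0], [0.258, 0.966, 0.0], [-0.0, 0.0, -1.0]]
force: [0.2, -0.9, -0.5]
opening: 0.478
grasp_force: 0.0
```

```bash
python3 -m handwheel '[[0,0,0,0,0,0],[0,0,0,0,0,0],[0,0,0,0,0,0],[0,0,0,0,0,0],[0,0,0,0,0,0],[0,0,0,0,0,0],[0,0,0,0,0,0],[0,0,0,0,0,0]]' -1
python3 - <<'E'
from h import *
im,d,M,s=wcap("pics/w2.png"); P=wcloud(d,M); hsv=cv2.cvtColor(im,cv2.COLOR_BGR2HSV); print(s["position"],s["opening"],s["grasp_force"])
t=(d>0)&(abs(P[...,2]-.045)<.003)&(np.hypot(P[...,0]-.435,P[...,1]-.348)<.06); q=P[t]; print("stand",cv2.minAreaRect(q[:,:2].astype(np.float32)))
for z in (.052,.06,.068):
    m=(d>0)&(hsv[...,0]<22)&(hsv[...,1]>130)&(abs(P[...,2]-z)<.004)&(np.hypot(P[...,0]-.435,P[...,1]-.348)<.03); print(z,m.sum(),P[m].mean(0),P[m].min(0),P[m].max(0))
E
```

```text
time_s: 4.43
position: [0.4358, 0.3488, 0.0895]
tcp_rot: [[-0.966, 0.258, -0.0], [0.258, 0.966, 0.0], [0.0, 0.0, -1.0]]
force: [0.4, 0.3, -0.8]
opening: 0.271
grasp_force: 30.0
[0.43578968 0.34880146 0.08947592] 0.27060593175872133 29.998713238164783
stand ((0.43230316042900085, 0.34961313009262085), (0.05531321093440056, 0.06031568720936775), 0.17403599619865417)
0.052 77 [0.42545193 0.3526185  0.05373838] [0.4229967  0.34203519 0.05054733] [0.43125926 0.36063978 0.05598495]
0.06 166 [0.42544652 0.35141522 0.06010052] [0.42293696 0.33857995 0.05605984] [0.43454322 0.36087426 0.06395495]
0.068 172 [0.42571364 0.35160447 0.06806368] [0.42276451 0.3385857  0.06409079] [0.43682365 0.36095762 0.07199461]
```

View pics/w2.png

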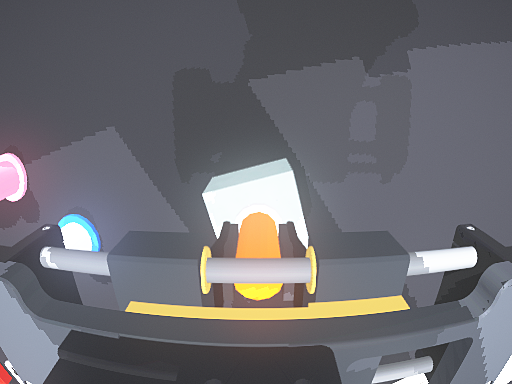

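Wrist view: handle held between the pads (258,240), stand beneath it, and collar c1 at (75,235). Next: lift, move to c1, look.

```bash
python3 -m handwheel '[[0,0,0.012,0,0,0],[0,0,0.036,0,0,0],[0,0,0.06,0,0,0],[0,-0.015,0.06,0,0,0],[0,-0.035,0.06,0,0,0],[-0.003,-0.06,0.06,0,0,0],[-0.006,-0.085,0.06,0,0,0],[-0.009,-0.11,0.06,0,0,0]]' |head -2
python3 -m handwheel '[[-0.001,-0.025,0,0,0,0],[-0.001,-0.045,0,0,0,0],[-0.001,-0.06,0,0,0,0],[-0.001,-0.067,0,0,0,0],[-0.001,-0.067,0,0,0,0],[-0.001,-0.067,0,0,0,0],[-0.001,-0.067,0,0,0,0],[-0.001,-0.067,0,0,0,0]]'
cat >> h.py <<'E'
def collar(ap, name=None):
    im,d,M,s=wcap(name); P=wcloud(d,M); hsv=cv2.cvtColor(im,cv2.COLOR_BGR2HSV)
    D=np.hypot(P[...,0]-ap[0],P[...,1]-ap[1]); blue=(hsv[...,0]>95)&(hsv[...,0]<125)&(hsv[...,1]>120)&(d>0)&(D<.05)
    q=P[blue&(P[...,2]>.0025)&(P[...,2]<.008)]; top=P[(d>0)&(abs(P[...,2]-.038)<.002)&(D<.04)]
    from scipy.optimize import least_squares
    print("tcp",np.round(s["position"],4)); 
    v,u=np.nonzero(blue); h=np.array([wplane(x,M,.005)[:2] for x in zip(u,v)])
    print("foot n",len(q),"bbox",q.min(0)[:2].round(4),q.max(0)[:2].round(4)," rim n",len(top),top.min(0)[:2].round(4) if len(top) else 0,top.max(0)[:2].round(4) if len(top) else 0)
    hull=cv2.convexHull(h.astype(np.float32))[:,0]
    r=least_squares(lambda c: np.hypot(*(hull-c).T)-.025,ap,loss="soft_l1",f_scale=.0005).x; print("foot fit",r.round(4))
    if len(top)>4:
        hull=cv2.convexHull(top[:,:2].astype(np.float32))[:,0]
        r=least_squares(lambda c: np.hypot(*(hull-c).T)-.018,ap,loss="soft_l1",f_scale=.0005).x; print("rim fit",r.round(4))
    # handle axis (orange)
    m=(hsv[...,0]<22)&(hsv[...,1]>130)&(d>0)&(P[...,2]<s["position"][2]-.01)&(np.hypot(P[...,0]-s["position"][0],P[...,1]-s["position"][1])<.03); g=P[m]
    if len(g)>10:
        r=least_squares(lambda c: np.hypot(*(g[:,:2]-c).T)-.012,s["position"][:2],loss="soft_l1",f_scale=.0005).x; print("handle fit",r.round(4),"off",(r-s["position"][:2]).round(4))
    return im
E
python3 -c "
from h import *
collar((.4255,.171),'pics/w3.png')"
```

```text
time_s: 5.15
position: [0.4257, 0.2372, 0.149]
time_s: 5.82
position: [0.4258, 0.1725, 0.1495]
tcp_rot: [[-0.966, 0.257, 0.0], [0.257, 0.966, 0.0], [-0.0, 0.0, -1.0]]
force: [-0.3, 0.3, -1.6]
opening: 0.269
grasp_force: 30.0
tcp [0.4258 0.1725 0.1495]
foot n 435 bbox [0.4014 0.1476] [0.4432 0.1961]  rim n 537 [0.4088 0.155 ] [0.4393 0.1889]
foot fit [0.4252 0.1722]
rim fit [0.4263 0.1715]
handle fit [0.4252 0.173 ] off [-0.0006  0.0005]
```

View pics/w3.png

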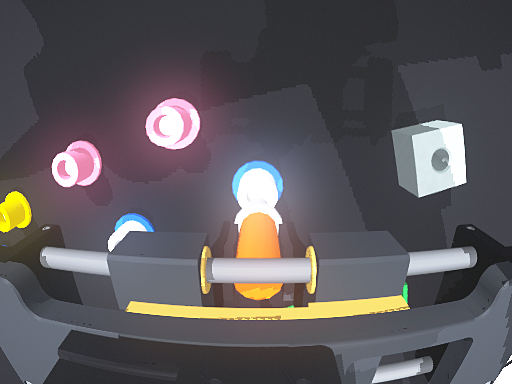

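Wrist view: c1 at (258,188), directly below the gauge, agreeing with the fits to about 1 mm. The stand hole is at (441,160), and c2 at (130,230). Going down.

```bash
python3 -m handwheel '[[0,-0.0005,-0.01,0,0,0],[0,-0.0005,-0.02,0,0,0],[0,-0.0005,-0.028,0,0,0],[0,-0.0005,-0.032,0,0,0],[0,-0.0005,-0.036,0,0,0],[0,-0.0005,-0.039,0,0,0],[0,-0.0005,-0.041,0,0,0],[0,-0.0005,-0.042,0,0,0]]' 
python3 -m handwheel '[[0,0,-0.001,0,0,0],[0,0,-0.002,0,0,0],[0,0,-0.003,0,0,0],[0,0,-0.004,0,0,0],[0,0,-0.005,0,0,0],[0,0,-0.006,0,0,0],[0,0,-0.007,0,0,0],[0,0,-0.008,0,0,0]]' 
```

```text
time_s: 6.53
position: [0.4258, 0.1714, 0.1074]
tcp_rot: [[-0.966, 0.258, -0.0], [0.258, 0.966, -0.0], [0.0, -0.0, -1.0]]
force: [0.7, 0.5, -1.2]
opening: 0.268
grasp_force: 30.0
time_s: 7.2
position: [0.4258, 0.1713, 0.0995]
tcp_rot: [[-0.966, 0.258, 0.0], [0.258, 0.966, 0.0], [-0.0, 0.0, -1.0]]
force: [0.5, -0.2, 0.7]
opening: 0.267
grasp_force: 30.0
```

```bash
python3 -m handwheel '[[0,0,-0.0005,0,0,0],[0,0,-0.001,0,0,0],[0,0,-0.0015,0,0,0],[0,0,-0.002,0,0,0],[0,0,-0.002,0,0,0],[0,0,-0.002,0,0,0],[0,0,-0.002,0,0,0],[0,0,-0.002,0,0,0]]' 
```

```text
time_s: 7.87
position: [0.4258, 0.1713, 0.0975]
tcp_rot: [[-0.966, 0.258, -0.0], [0.258, 0.966, -0.0], [0.0, -0.0, -1.0]]
force: [0.2, -0.4, -2.2]
opening: 0.267
grasp_force: 30.0
```

Tip is at 15 mm with no stop felt, so c1 is sound. Press the rest of the way.

```bash
python3 -m handwheel '[[0,0,-0.001,0,0,0],[0,0,-0.002,0,0,0],[0,0,-0.003,0,0,0],[0,0,-0.004,0,0,0],[0,0,-0.0045,0,0,0],[0,0,-0.005,0,0,0],[0,0,-0.005,0,0,0],[0,0,-0.0055,0,0,0]]' 
```

```text
time_s: 8.53
position: [0.4259, 0.1713, 0.0923]
tcp_rot: [[-0.966, 0.258, 0.0], [0.258, 0.966, -0.0], [-0.0, 0.0, -1.0]]
force: [-0.5, 0.2, 8.3]
opening: 0.266
grasp_force: 30.0
```

c1 is sound, with the hard stop at 10 mm. Next I need the exact bay outlines, from the rail tops in the stored images.

```bash
python3 - <<'E'
from h import *
for c,b in (("scene",(-.0015,-.000)),("side",(.0016,.0032))):
    im=cv2.imread(f"pics/{c}0.png"); d=np.load(f"{c}0.npy"); P=cloud(c,d); hsv=cv2.cvtColor(im,cv2.COLOR_BGR2HSV)
    for nm,a in (("green",(.62,.25)),("red",(.62,-.265))):
        n=(d>0)&(np.abs(P[...,0]-a[0])<.09)&(np.abs(P[...,1]-a[1])<.12)&(hsv[...,1]>150)&(hsv[...,2]>60)
        n&=((hsv[...,0]>45)&(hsv[...,0]<80)) if nm=="green" else ((hsv[...,0]<4)|(hsv[...,0]>176))
        t=n&(P[...,2]>.012); q=P[t]; f=P[n&(abs(P[...,2])<.004)]
        print(c,nm,"rails x",np.percentile(q[:,0],[1,99]).round(3),"y",np.percentile(q[:,1],[1,99]).round(3),"floor x",np.percentile(f[:,0],[1,99]).round(3),"y",np.percentile(f[:,1],[1,99]).round(3))
        r=models.tip_of("bay_"+nm,c)
        for z in r[:1]: print("   tip",z["conf"],onplane(c,z["position"],0).round(4))
        n=cv2.morphologyEx(n.astype(np.uint8),cv2.MORPH_OPEN,np.ones((3,3)))
        v,u=np.nonzero(n&(P[...,2]<.004)); h=np.array([onplane(c,x,0)[:2] for x in zip(u,v)],np.float32); print("   rect",cv2.minAreaRect(h))
E
```

```text
scene green rails x [0.585 0.675] y [0.163 0.314] floor x [0.578 0.673] y [0.148 0.313]
   tip 0.87 [0.624  0.2323 0.    ]
   rect ((0.617185115814209, 0.23036858439445496), (0.1123286560177803, 0.16617953777313232), 1.0544275045394897)
scene red rails x [0.572 0.663] y [-0.339 -0.185] floor x [0.548 0.662] y [-0.371 -0.187]
   tip 0.74 [ 0.6017 -0.2609  0.    ]
   rect ((0.6024664640426636, -0.2799924910068512), (0.11811329424381256, 0.18650098145008087), 0.6129282116889954)
side green rails x [0.582 0.672] y [0.158 0.312] floor x [0.581 0.681] y [0.162 0.309]
   tip 0.66 [0.6219 0.2272 0.    ]
   rect ((0.6328020691871643, 0.23854905366897583), (0.10473445057868958, 0.15643954277038574), 0.08759436011314392)
side red rails x [0.57  0.659] y [-0.343 -0.19 ] floor x [0.57  0.673] y [-0.342 -0.194]
   tip 0.6 [ 0.6093 -0.2712  0.    ]
   rect ((0.6209658980369568, -0.2581930160522461), (0.10446836054325104, 0.16905856132507324), 0.07959039509296417)
```

Green centre is about (0.625, 0.238) and red about (0.613, -0.263). Slide c1 to green, +y half.

```bash
python3 -m handwheel '[[0,0,0.002,0,0,0],[0.004,0.005,0.002,0,0,0],[0.012,0.016,0.002,0,0,0],[0.021,0.028,0.002,0,0,0],[0.03,0.04,0.002,0,0,0],[0.039,0.052,0.002,0,0,0],[0.048,0.064,0.002,0,0,0],[0.057,0.076,0.002,0,0,0]]'
python3 -m handwheel '[[0.009,0.012,0,0,0,0],[0.016,0.02,0,0,0,0],[0.026,0.024,0,0,0,0],[0.038,0.024,0,0,0,0],[0.052,0.024,0,0,0,0],[0.066,0.024,0,0,0,0],[0.08,0.024,0,0,0,0],[0.094,0.024,0,0,0,0]]'|head -5
python3 -m handwheel '[[0.014,0,0,0,0,0],[0.026,0,0,0,0,0],[0.036,0,0,0,0,0],[0.044,0,0,0,0,0],[0.049,0,0,0,0,0],[0.052,0,0,0,0,0],[0.052,0,0,0,0,0],[0.052,0,0,0,0,0]]'
```

```text
time_s: 9.4
position: [0.4822, 0.2478, 0.0935]
tcp_rot: [[-0.966, 0.258, -0.003], [0.258, 0.966, -0.001], [0.002, -0.002, -1.0]]
force: [-1.2, -1.3, -0.4]
opening: 0.264
grasp_force: 30.0
time_s: 10.07
position: [0.5759, 0.2716, 0.0931]
tcp_rot: [[-0.966, 0.258, -0.004], [0.258, 0.966, -0.001], [0.004, -0.002, -1.0]]
force: [-1.4, 0.5, -0.8]
opening: 0.269
time_s: 10.73
position: [0.6286, 0.2714, 0.0939]
tcp_rot: [[-0.966, 0.258, -0.0], [0.258, 0.966, -0.0], [0.0, -0.0, -1.0]]
force: [-0.0, 0.1, -1.6]
opening: 0.271
grasp_force: 30.0
```

```bash
python3 -m handwheel '[[-0.002,0,0,0,0,0],[-0.002,0,0.004,0,0,0],[-0.002,0,0.012,0,0,0],[-0.002,0,0.022,0,0,0],[-0.002,0,0.034,0,0,0],[-0.002,0,0.046,0,0,0],[-0.002,0,0.056,0,0,0],[-0.002,0,0.056,0,0,0]]'|head -5
python3 -c "
from h import *
collar((.626,.271))"
python3 -m handwheel '[[-0.01,-0.014,0,0,0,0],[-0.03,-0.04,0,0,0,0],[-0.05,-0.068,0,0,0,0],[-0.072,-0.097,0,0,0,0],[-0.094,-0.127,0,0,0,0],[-0.116,-0.157,0,0,0,0],[-0.138,-0.187,0,0,0,0],[-0.158,-0.213,0,0,0,0]]'|head -2
python3 -m handwheel '[[-0.014,-0.02,0,0,0,0],[-0.02,-0.029,0,0,0,0],[-0.022,-0.032,0,0,0,0],[-0.022,-0.032,0,0,0,0],[-0.022,-0.032,0,0,0,0],[-0.022,-0.032,0,0,0,0],[-0.022,-0.032,0,0,0,0],[-0.022,-0.032,0,0,0,0]]'|head -2
python3 -c "
from h import *
collar((.446,.0255))"
```

```text
time_s: 11.4
position: [0.6287, 0.2719, 0.154]
tcp_rot: [[-0.966, 0.258, 0.006], [0.258, 0.966, 0.002], [-0.006, 0.003, -1.0]]
force: [-0.5, -0.6, -1.1]
opening: 0.267
tcp [0.6287 0.2719 0.154 ]
foot n 513 bbox [0.6011 0.2481] [0.645  0.2962]  rim n 582 [0.6082 0.2554] [0.6411 0.2891]
foot fit [0.6258 0.272 ]
rim fit [0.6262 0.2724]
handle fit [0.6282 0.2723] off [-0.0005  0.0005]
time_s: 12.12
position: [0.4669, 0.057, 0.1499]
time_s: 12.78
position: [0.4473, 0.027, 0.15]
tcp [0.4473 0.027  0.15  ]
foot n 377 bbox [0.4208 0.0028] [0.4624 0.0489]  rim n 563 [0.4278 0.0081] [0.4591 0.0417]
foot fit [0.4448 0.025 ]
rim fit [0.4459 0.0247]
handle fit [0.4467 0.0274] off [-0.0006  0.0005]
```

```bash
python3 -m handwheel '[[-0.0014,-0.0025,-0.01,0,0,0],[-0.0014,-0.0025,-0.02,0,0,0],[-0.0014,-0.0025,-0.028,0,0,0],[-0.0014,-0.0025,-0.032,0,0,0],[-0.0014,-0.0025,-0.036,0,0,0],[-0.0014,-0.0025,-0.039,0,0,0],[-0.0014,-0.0025,-0.041,0,0,0],[-0.0014,-0.0025,-0.042,0,0,0]]' 
python3 -m handwheel '[[0,0,-0.001,0,0,0],[0,0,-0.002,0,0,0],[0,0,-0.003,0,0,0],[0,0,-0.004,0,0,0],[0,0,-0.005,0,0,0],[0,0,-0.006,0,0,0],[0,0,-0.007,0,0,0],[0,0,-0.008,0,0,0]]' 
```

```text
time_s: 13.5
position: [0.4454, 0.0238, 0.1079]
tcp_rot: [[-0.966, 0.258, -0.0], [0.258, 0.966, 0.0], [0.0, -0.0, -1.0]]
force: [0.1, -0.5, -2.2]
opening: 0.271
grasp_force: 30.0
time_s: 14.17
position: [0.4456, 0.0238, 0.1002]
tcp_rot: [[-0.966, 0.258, 0.001], [0.258, 0.966, -0.0], [-0.001, 0.0, -1.0]]
force: [-1.7, 0.1, 15.2]
opening: 0.269
grasp_force: 30.0
```

c2 stops at a tip height of 18 mm, so it is the blocked one. Check the mouse's outline before sliding past it.

```bash
python3 - <<'E'
from h import *
for c in ("scene","side"):
    d=np.load(f"{c}0.npy"); P=cloud(c,d); m=(d>0)&(abs(P[...,0]-.61)<.1)&(abs(P[...,1]+.08)<.09)&(P[...,2]>.012)&(P[...,2]<.045)&(P[...,1]>-.175)
    print(c,P[m].min(0).round(3),P[m].max(0).round(3),cv2.minAreaRect(P[m][:,:2].astype(np.float32)))
E
```

```text
scene [ 0.572 -0.099  0.012] [ 0.669 -0.044  0.037] ((0.620333731174469, -0.07128489762544632), (0.05533115193247795, 0.09809976816177368), 89.09599304199219)
side [ 0.567 -0.11   0.012] [ 0.67  -0.051  0.038] ((0.6189092397689819, -0.08023802191019058), (0.05869358777999878, 0.10319852828979492), 89.74369812011719)
```

```bash
python3 -m handwheel '[[0,0,0.002,0,0,0],[0.004,-0.006,0.002,0,0,0],[0.011,-0.016,0.002,0,0,0],[0.019,-0.028,0.002,0,0,0],[0.027,-0.04,0.002,0,0,0],[0.035,-0.052,0.002,0,0,0],[0.043,-0.064,0.002,0,0,0],[0.051,-0.075,0.002,0,0,0]]'|head -4
python3 -m handwheel '[[0.0065,-0.011,0,0,0,0],[0.0065,-0.025,0,0,0,0],[0.0065,-0.039,0,0,0,0],[0.0065,-0.053,0,0,0,0],[0.0065,-0.067,0,0,0,0],[0.0065,-0.081,0,0,0,0],[0.0065,-0.095,0,0,0,0],[0.0065,-0.109,0,0,0,0]]'|head -4
python3 -m handwheel '[[0,-0.014,0,0,0,0],[0,-0.028,0,0,0,0],[0,-0.042,0,0,0,0],[0,-0.056,0,0,0,0],[0,-0.07,0,0,0,0],[0.003,-0.081,0,0,0,0],[0.01,-0.09,0,0,0,0],[0.02,-0.098,0,0,0,0]]'|head -4
python3 -m handwheel '[[0.011,-0.004,0,0,0,0],[0.024,-0.005,0,0,0,0],[0.038,-0.005,0,0,0,0],[0.052,-0.005,0,0,0,0],[0.066,-0.005,0,0,0,0],[0.078,-0.005,0,0,0,0],[0.087,-0.005,0,0,0,0],[0.094,-0.005,0,0,0,0]]'|head -4
python3 -m handwheel '[[0,0,0,0,0,0],[-0.002,0,0,0,0,0],[-0.002,0,0.004,0,0,0],[-0.002,0,0.012,0,0,0],[-0.002,0,0.024,0,0,0],[-0.002,0,0.036,0,0,0],[-0.002,0,0.048,0,0,0],[-0.002,0,0.048,0,0,0]]'|head -4
python3 -c "
from h import *
collar((.614,-.263),'pics/w4.png')"
```

```text
time_s: 14.83
position: [0.4974, -0.0531, 0.1019]
tcp_rot: [[-0.966, 0.259, 0.0], [0.259, 0.966, -0.0], [-0.0, -0.0, -1.0]]
force: [-0.5, 0.5, -1.4]
time_s: 15.5
position: [0.503, -0.1616, 0.1021]
tcp_rot: [[-0.966, 0.258, 0.0], [0.258, 0.966, 0.0], [-0.0, 0.0, -1.0]]
force: [-0.3, 1.4, -0.5]
time_s: 16.17
position: [0.522, -0.2593, 0.1018]
tcp_rot: [[-0.966, 0.259, -0.002], [0.259, 0.966, 0.001], [0.002, 0.0, -1.0]]
force: [-0.3, 1.4, -0.6]
time_s: 16.83
position: [0.6175, -0.2637, 0.1018]
tcp_rot: [[-0.966, 0.257, -0.0], [0.257, 0.966, -0.0], [0.0, -0.0, -1.0]]
force: [-1.5, 0.0, -0.9]
time_s: 17.5
position: [0.6167, -0.2644, 0.1544]
tcp_rot: [[-0.966, 0.258, 0.006], [0.258, 0.966, -0.004], [-0.007, -0.002, -1.0]]
force: [1.0, 0.2, -1.1]
tcp [ 0.6167 -0.2644  0.1544]
foot n 39 bbox [ 0.5887 -0.2857] [ 0.6302 -0.2384]  rim n 600 [ 0.5959 -0.2796] [ 0.6299 -0.2457]
foot fit [ 0.6147 -0.2611]
rim fit [ 0.6138 -0.2632]
handle fit [ 0.616  -0.2644] off [-0.0006 -0.    ]
```

View pics/w4.png

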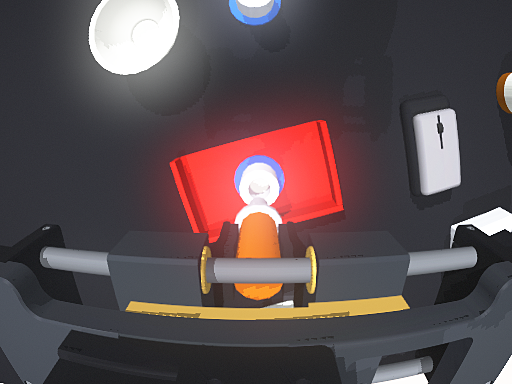

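Blocked collar c2 sits at (258,180), well inside the red bay. c3 shows at (255,8). Next, c3.

```bash
python3 -m handwheel '[[-0.01,0.003,0,0,0,0],[-0.035,0.009,0,0,0,0],[-0.065,0.016,0,0,0,0],[-0.095,0.024,0,0,0,0],[-0.125,0.031,0,0,0,0],[-0.15,0.037,0,0,0,0],[-0.168,0.042,0,0,0,0],[-0.175,0.0435,0,0,0,0]]'|head -2
python3 -m handwheel '[[0,0,0,0,0,0],[0,0,0,0,0,0],[0,0,0,0,0,0],[0,0,0,0,0,0],[0,0,0,0,0,0],[0,0,0,0,0,0],[0,0,0,0,0,0],[0,0,0,0,0,0]]'|head -2
python3 -c "
from h import *
collar((.4405,-.2195))"
```

```text
time_s: 18.22
position: [0.4364, -0.2177, 0.1498]
time_s: 18.88
position: [0.44, -0.2197, 0.1499]
tcp [ 0.44   -0.2197  0.1499]
foot n 515 bbox [ 0.4159 -0.2452] [ 0.4587 -0.1968]  rim n 533 [ 0.423 -0.238] [ 0.454  -0.2041]
foot fit [ 0.4398 -0.2209]
rim fit [ 0.4411 -0.2212]
handle fit [ 0.4395 -0.2192] off [-0.0006  0.0005]
```

```bash
python3 -m handwheel '[[0.0006,-0.0018,-0.01,0,0,0],[0.0006,-0.0018,-0.02,0,0,0],[0.0006,-0.0018,-0.028,0,0,0],[0.0006,-0.0018,-0.032,0,0,0],[0.0006,-0.0018,-0.036,0,0,0],[0.0006,-0.0018,-0.039,0,0,0],[0.0006,-0.0018,-0.041,0,0,0],[0.0006,-0.0018,-0.042,0,0,0]]' |head -4
python3 -m handwheel '[[0,0,-0.001,0,0,0],[0,0,-0.002,0,0,0],[0,0,-0.003,0,0,0],[0,0,-0.004,0,0,0],[0,0,-0.005,0,0,0],[0,0,-0.006,0,0,0],[0,0,-0.007,0,0,0],[0,0,-0.008,0,0,0]]' |head -4
```

```text
time_s: 19.6
position: [0.4404, -0.2215, 0.1078]
tcp_rot: [[-0.966, 0.258, -0.0], [0.258, 0.966, 0.0], [0.0, 0.0, -1.0]]
force: [-0.6, -0.5, -1.3]
time_s: 20.27
position: [0.4405, -0.2215, 0.1]
tcp_rot: [[-0.966, 0.258, 0.0], [0.258, 0.966, -0.0], [-0.0, -0.0, -1.0]]
force: [0.2, -0.0, -0.2]
```

```bash
python3 -m handwheel '[[0,0,-0.0005,0,0,0],[0,0,-0.001,0,0,0],[0,0,-0.0015,0,0,0],[0,0,-0.002,0,0,0],[0,0,-0.002,0,0,0],[0,0,-0.002,0,0,0],[0,0,-0.002,0,0,0],[0,0,-0.002,0,0,0]]' |head -4
```

```text
time_s: 20.93
position: [0.4403, -0.2214, 0.0979]
tcp_rot: [[-0.966, 0.258, -0.0], [0.258, 0.966, 0.0], [0.0, 0.0, -1.0]]
force: [-0.1, -1.4, -1.5]
```

```bash
python3 -m handwheel '[[0,0,-0.001,0,0,0],[0,0,-0.002,0,0,0],[0,0,-0.003,0,0,0],[0,0,-0.004,0,0,0],[0,0,-0.0045,0,0,0],[0,0,-0.005,0,0,0],[0,0,-0.0055,0,0,0],[0,0,-0.006,0,0,0]]' 
```

```text
time_s: 21.6
position: [0.4405, -0.2215, 0.0923]
tcp_rot: [[-0.966, 0.258, 0.0], [0.258, 0.966, 0.0], [-0.0, 0.0, -1.0]]
force: [-1.1, 1.4, 8.5]
opening: 0.271
grasp_force: 30.0
```

c3 is sound, stopping at 10 mm. Slide it to the green bay.

```bash
python3 -m handwheel '[[0,0,0.0025,0,0,0],[0.002,0.006,0.0025,0,0,0],[0.007,0.018,0.0025,0,0,0],[0.012,0.034,0.0025,0,0,0],[0.017,0.05,0.0025,0,0,0],[0.02,0.066,0.0025,0,0,0],[0.02,0.082,0.0025,0,0,0],[0.02,0.098,0.0025,0,0,0]]'|head -4
python3 -m handwheel '[[0,0.016,0,0,0,0],[0,0.032,0,0,0,0],[0,0.048,0,0,0,0],[0,0.064,0,0,0,0],[0,0.08,0,0,0,0],[0,0.096,0,0,0,0],[0,0.112,0,0,0,0],[0,0.128,0,0,0,0]]'|head -4
python3 -m handwheel '[[0,0.016,0,0,0,0],[0,0.032,0,0,0,0],[0,0.048,0,0,0,0],[0,0.064,0,0,0,0],[0,0.08,0,0,0,0],[0,0.096,0,0,0,0],[0,0.112,0,0,0,0],[0,0.128,0,0,0,0]]'|head -4
python3 -m handwheel '[[0,0.015,0,0,0,0],[0.002,0.03,0,0,0,0],[0.008,0.045,0,0,0,0],[0.017,0.057,0,0,0,0],[0.028,0.067,0,0,0,0],[0.042,0.072,0,0,0,0],[0.056,0.0725,0,0,0,0],[0.07,0.0725,0,0,0,0]]'|head -4
python3 -m handwheel '[[0.014,0,0,0,0,0],[0.028,0,0,0,0,0],[0.042,0,0,0,0,0],[0.056,0,0,0,0,0],[0.07,0,0,0,0,0],[0.082,0,0,0,0,0],[0.092,0,0,0,0,0],[0.0985,0,0,0,0,0]]'|head -4
python3 -m handwheel '[[0,0,0,0,0,0],[-0.002,0,0,0,0,0],[-0.002,0,0.004,0,0,0],[-0.002,0,0.012,0,0,0],[-0.002,0,0.024,0,0,0],[-0.002,0,0.038,0,0,0],[-0.002,0,0.05,0,0,0],[-0.002,0,0.056,0,0,0]]'|head -4
python3 -c "
from h import *
collar((.627,.205),'pics/w5.png')"
```

```text
time_s: 22.27
position: [0.4611, -0.1228, 0.0946]
tcp_rot: [[-0.966, 0.258, 0.001], [0.258, 0.966, -0.001], [-0.001, -0.0, -1.0]]
force: [-0.2, -0.8, -1.6]
time_s: 22.93
position: [0.4606, 0.0055, 0.0945]
tcp_rot: [[-0.966, 0.258, 0.001], [0.258, 0.966, -0.0], [-0.001, -0.0, -1.0]]
force: [0.5, -1.5, -1.8]
time_s: 23.6
position: [0.4603, 0.1335, 0.0945]
tcp_rot: [[-0.966, 0.257, 0.0], [0.257, 0.966, -0.0], [-0.0, -0.0, -1.0]]
force: [1.3, -0.6, -1.0]
time_s: 24.27
position: [0.5297, 0.2061, 0.0942]
tcp_rot: [[-0.966, 0.257, -0.002], [0.257, 0.966, -0.0], [0.002, -0.001, -1.0]]
force: [-1.1, 0.4, -1.1]
time_s: 24.93
position: [0.6291, 0.2054, 0.0939]
tcp_rot: [[-0.966, 0.258, -0.001], [0.258, 0.966, 0.0], [0.001, -0.0, -1.0]]
force: [-1.5, -0.2, -1.5]
time_s: 25.6
position: [0.628, 0.2053, 0.1537]
tcp_rot: [[-0.966, 0.258, 0.004], [0.258, 0.966, 0.001], [-0.004, 0.002, -1.0]]
force: [0.3, -0.5, -0.4]
tcp [0.628  0.2053 0.1537]
foot n 683 bbox [0.6006 0.1816] [0.6433 0.2548]  rim n 585 [0.6072 0.1887] [0.6411 0.2226]
foot fit [0.6246 0.2072]
rim fit [0.6253 0.2052]
handle fit [0.6275 0.2058] off [-0.0005  0.0005]
```

View pics/w5.png

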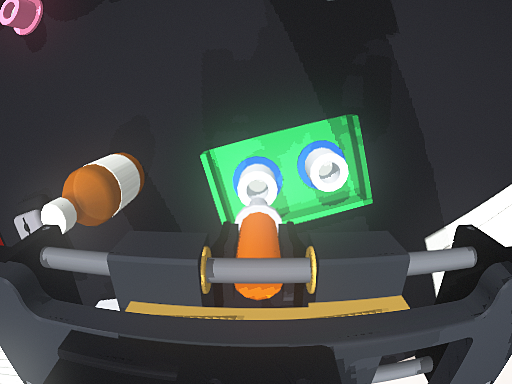

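Both sound collars are inside the green bay, at (258,180) and (325,168). Return the gauge.

```bash
python3 -m handwheel '[[-0.01,0.008,0,0,0,0],[-0.03,0.023,0,0,0,0],[-0.055,0.041,0,0,0,0],[-0.08,0.06,0,0,0,0],[-0.106,0.08,0,0,0,0],[-0.132,0.1,0,0,0,0],[-0.157,0.118,0,0,0,0],[-0.177,0.133,0,0,0,0]]'|head -2
python3 -m handwheel '[[-0.01,0.007,0,0,0,0],[-0.014,0.0105,0,0,0,0],[-0.014,0.0105,0,0,0,0],[-0.014,0.0105,0,0,0,0],[-0.014,0.0105,0,0,0,0],[-0.014,0.0105,0,0,0,0],[-0.014,0.0105,0,0,0,0],[-0.014,0.0105,0,0,0,0]]'|head -2
python3 - <<'E'
from h import *
im,d,M,s=wcap(); P=wcloud(d,M); print(s["position"])
q=P[(d>0)&(abs(P[...,2]-.045)<.003)&(np.hypot(P[...,0]-.435,P[...,1]-.348)<.06)]; print("stand",cv2.minAreaRect(q[:,:2].astype(np.float32)),q.min(0),q.max(0))
E
```

```text
time_s: 26.32
position: [0.4459, 0.3389, 0.1498]
time_s: 26.98
position: [0.4367, 0.3479, 0.1505]
[0.43672257 0.34793532 0.15048421]
stand ((0.4345936179161072, 0.3496183753013611), (0.060091398656368256, 0.05966835841536522), 0.3809429109096527) [0.40448712 0.31971195 0.04201449] [0.46450315 0.37964345 0.04651781]
```

```bash
python3 -m handwheel '[[-0.0013,0.0012,-0.008,0,0,0],[-0.0013,0.0012,-0.016,0,0,0],[-0.0013,0.0012,-0.022,0,0,0],[-0.0013,0.0012,-0.028,0,0,0],[-0.0013,0.0012,-0.034,0,0,0],[-0.0013,0.0012,-0.041,0,0,0],[-0.0013,0.0012,-0.049,0,0,0],[-0.0013,0.0012,-0.056,0,0,0]]'|head -4
python3 -m handwheel '[[0,0,-0.001,0,0,0],[0,0,-0.002,0,0,0],[0,0,-0.003,0,0,0],[0,0,-0.0035,0,0,0],[0,0,-0.004,0,0,0],[0,0,-0.0045,0,0,0],[0,0,-0.005,0,0,0],[0,0,-0.005,0,0,0]]'
```

```text
time_s: 27.7
position: [0.4345, 0.3497, 0.0936]
tcp_rot: [[-0.966, 0.258, -0.0], [0.258, 0.966, -0.0], [0.0, -0.0, -1.0]]
force: [-0.3, -0.3, -1.5]
time_s: 28.37
position: [0.4347, 0.3497, 0.0897]
tcp_rot: [[-0.966, 0.258, 0.0], [0.258, 0.966, 0.0], [-0.0, 0.0, -1.0]]
force: [-0.2, 0.3, -1.9]
opening: 0.274
grasp_force: 30.0
```

```bash
python3 -m handwheel '[[0,0,0,0,0,0],[0,0,0,0,0,0],[0,0,0,0,0,0],[0,0,0,0,0,0],[0,0,0,0,0,0],[0,0,0,0,0,0],[0,0,0,0,0,0],[0,0,0,0,0,0]]' 1|tail -2
python3 -m handwheel '[[0,0,0,0,0,0],[0,0,0,0,0,0],[0,0,0,0,0,0],[0,0,0,0,0,0],[0,0,0,0,0,0],[0,0,0,0,0,0],[0,0,0,0,0,0],[0,0,0,0,0,0]]'|tail -2
python3 -m handwheel '[[0,0,0.01,0,0,0],[0,0,0.03,0,0,0],[0,0,0.05,0,0,0],[0,0,0.07,0,0,0],[0,0,0.09,0,0,0],[0,0,0.11,0,0,0],[0,0,0.12,0,0,0],[0,0,0.12,0,0,0]]'|head -2
python3 -m handwheel '[[-0.01,0.01,0,0,0,0],[-0.02,0.03,0,0,0,0],[-0.03,0.05,0,0,0,0],[-0.04,0.07,0,0,0,0],[-0.05,0.09,0,0,0,0],[-0.06,0.11,0,0,0,0],[-0.06,0.12,0,0,0,0],[-0.06,0.12,0,0,0,0]]'|head -2
python3 - <<'E'
from h import *
im,d=cams.capture("side"); cv2.imwrite("pics/end.png",cv2.resize(im[90:370,120:420],None,fx=2.1,fy=2.1)); P=cloud("side",d); h=cv2.cvtColor(im,cv2.COLOR_BGR2HSV)
m=(d>0)&(h[...,0]<15)&(h[...,1]>150)&(np.hypot(P[...,0]-.435,P[...,1]-.345)<.06); print("handle zmax",P[m][:,2].max())
E
```

```text
opening: 0.789
grasp_force: 0.0
opening: 1.0
grasp_force: 0.0
time_s: 30.37
position: [0.4361, 0.3505, 0.2126]
time_s: 31.03
position: [0.3733, 0.4715, 0.2081]
handle zmax 0.11207453168382739
```

View pics/end.png

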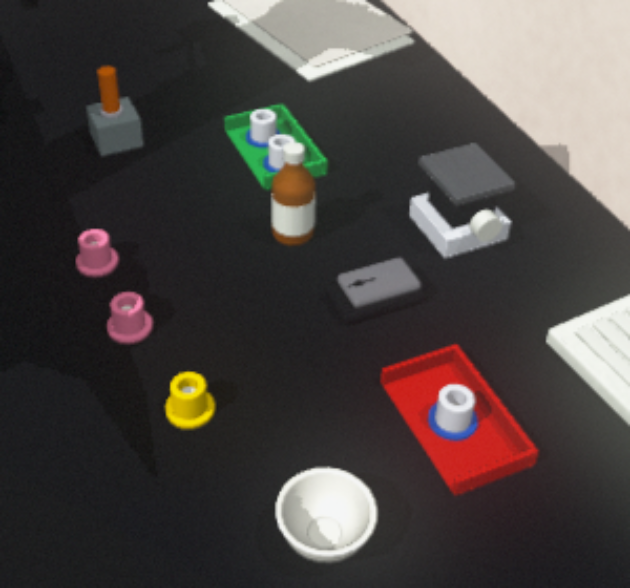

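The final view shows two collars in green, at (263,125) and (281,150), and one in red at (455,408). The gauge is home at (109,90), with its handle top at 112 mm as at the start, and the bystanders haven't moved. Handing in.

```bash
python3 -c "
from rig import bot
print(bot.hand_in())"
```

```text
the job is handed in; nothing more can be done
None
```

The job is handed in at about 31 s: both sound collars are in the green bay, the blocked one (the middle of the three at the start) is in the red bay, the gauge is fully home in its stand and released, and the bottle, mouse and mortar look unmoved; hand-in returned no verdict.

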